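# Pair the sample vials with their controls

## Task

Move the four sample vials, one by one, from the yellow rack to the grey carrier so that they stand in the same order as the control vials there: each in the empty compartment directly in front of the control that has the same height and the same kind of closure. Keep the vials upright and stand each on its compartment's floor. Leave the white bottle and the small lidded box where they are.

Things in the scene. Friction and masses are not known exactly. Their poses are not given: they have to be found in the camera images.
- vial_wide: Loose glass sample vial, flat bottom, body 26 mm across; 58 mm tall (shortest), closed by a disc cap 36 mm wide, 16 mm high (white, included in the height). About 60 g. Origin: centre of underside, z up. Starts in the yellow rack: a row of 4 compartments, pitch 60 mm, 54 mm square, floor 6 mm and rim 24 mm above the bench; its x is roughly across the row, where it is free.
- vial_plain: Loose glass sample vial, flat bottom, body 26 mm across; 72 mm tall, closed by a round cap as wide as the glass (26 mm), 20 mm high (white, included in the height). About 60 g. Origin: centre of underside, z up. Starts in the yellow rack: a row of 4 compartments, pitch 60 mm, 54 mm square, floor 6 mm and rim 24 mm above the bench; its x is roughly across the row, where it is free.
- vial_square: Loose glass sample vial, flat bottom, body 26 mm across; 86 mm tall, closed by a square cap 28 x 28 mm (sides along body x, y), 20 mm high (white, included in the height). About 60 g. Origin: centre of underside, z up. Starts in the yellow rack: a row of 4 compartments, pitch 60 mm, 54 mm square, floor 6 mm and rim 24 mm above the bench; its x is roughly across the row, where it is free.
- vial_stem: Loose glass sample vial, flat bottom, body 26 mm across; 100 mm tall (tallest), closed by a slim stem stopper 14 mm wide, 26 mm high (white, included in the height). About 60 g. Origin: centre of underside, z up. Starts in the yellow rack: a row of 4 compartments, pitch 60 mm, 54 mm square, floor 6 mm and rim 24 mm above the bench; its x is roughly across the row, where it is free.
- bay_wide: One of 4 fixed grey bays, side by side on the carrier (pitch 60 mm along y; places vary): an empty compartment 46 mm square, and behind it a fixed control vial identical to vial_wide. Origin: under the compartment's centre, at the bay's underside (8 mm above the bench); x points to the control (at x = 80 mm). Compartment floor z = 6 mm, rim z = 23 mm, walls 6 mm.
- bay_plain: One of 4 fixed grey bays, side by side on the carrier (pitch 60 mm along y; places vary): an empty compartment 46 mm square, and behind it a fixed control vial identical to vial_plain. Origin: under the compartment's centre, at the bay's underside (8 mm above the bench); x points to the control (at x = 80 mm). Compartment floor z = 6 mm, rim z = 23 mm, walls 6 mm.
- bay_square: One of 4 fixed grey bays, side by side on the carrier (pitch 60 mm along y; places vary): an empty compartment 46 mm square, and behind it a fixed control vial identical to vial_square. Origin: under the compartment's centre, at the bay's underside (8 mm above the bench); x points to the control (at x = 80 mm). Compartment floor z = 6 mm, rim z = 23 mm, walls 6 mm.
- bay_stem: One of 4 fixed grey bays, side by side on the carrier (pitch 60 mm along y; places vary): an empty compartment 46 mm square, and behind it a fixed control vial identical to vial_stem. Origin: under the compartment's centre, at the bay's underside (8 mm above the bench); x points to the control (at x = 80 mm). Compartment floor z = 6 mm, rim z = 23 mm, walls 6 mm.
- bottle: Bystander: loose white plastic bottle with screw cap, 52 mm across, 96 mm tall, between the yellow rack and the carrier. Origin: centre of its underside.
- slide_box: Bystander: loose small grey box with a white lid, 52 x 52 mm, 55 mm tall, beyond the bottle, at the far end of the gap between the racks. Origin: centre of its underside.
There are look-alikes about, which are no part of the job. What is shaped like the vial_wide but green, purple or red is not meant.

How it is judged:
By the outcome, as a careful person would: the job done as asked, in the order asked, and still so for the second after the job is handed in, with the robot touching nothing.
It also fails if it takes over 120 s, if anything falls off the work surface, if the arm or the gripper's body presses on something with over 40 N, if the wrist force passes 120 N, or if a joint passes its speed limit or range.

## Robot

A 6-joint arm with a two-finger parallel gripper is mounted at the origin on the work surface. World frame = base frame: x ahead of the robot, y to its left, z up, the work surface at z = 0. Lengths are in m, angles in rad, forces in N, time in s.
With the tool pointing down it reaches from about 0.35 to 0.85 m from the base axis. Payload 8.1 kg.
Tool frame: the origin (TCP) lies at the centre of the arm's flange, where the gripper is bolted on; the fingertips stand 186 mm ahead of it and the grasp point (between the pads) lies 167 mm ahead of it (robot.grasp_offset is the distance from the TCP to the grasp point, in m); z points along the fingers, y is the line along which they close (so a half turn about z gives the same grasp; the last joint's range is limited). The gripper opens to 93 mm and grips with 3 to 60 N. Pads are 15 mm wide; open, the fingers measure 128 mm over their backs; the gripper's body (75 mm by 188 mm) begins 65 mm behind the grasp point.
Start: joints at [1.145, 0.13, 1.488, -0, 1.523, -0.085], TCP at [0.201, 0.566, 0.405] pointing down, gripper open.
Joint ranges: [-2.96, 2.96], [-0.89, 2.26], [0.02, 2.5], [-1.34, 4.48], [0, 2.73], [-2.66, 2.66]. Speed limits (rad/s): [2.39, 2.39, 2.79, 3.14, 3.14, 3.14].

## Interface

Orientations are given as a rotation vector (axis times angle).
In Python, from plant import robot gives the robot as it stands.
- The arm moves only by the tool drive_tool, never from a script. Its argument "moves" is one flat list of numbers, 7 for each row, row after row: the finger opening in mm, from 0 to 93, then the shift along the tool's x, y, z in mm, then the turn, a rotation vector about the tool's x, y, z in degrees. A call has 1 to 8 rows; each row shifts and turns the commanded pose from where the row before left it, along the tool's axes as they then stand; what a row does not reach is not made up. A row lasts 1/10 s, in which the tool goes at most 50 mm and 8.59 degrees, less where a joint would pass 70% of its speed; a pose out of reach is approached as far as the arm can. A call is refused whole if a number of a shift passes 50 or a number of a turn 8.59, either way. A call with a gripper value outside its range is refused whole. The fingers move at their own pace and stop on an object; "grip_force" is the grip in N (left out, the last holds). Time passes only in rows, so rows that do not move let the fingers close. It gives the time, the measured TCP pose, the force, the opening and the grip force at its end, in the units of the state.
- robot.read_state(): the state, without advancing time (a new reading comes with each control period).
- robot.read_camera(name): name is "scene" or "top" or "wrist"; returns a dict with "color" (384x512x3 uint8, red, green, blue), "depth" (384x512 float32, m along the optical axis (not along the pixel's ray), 0 where there is no reading), "mtx" (3x3 intrinsics, pixels), "R" (3x3) and "t" (3): a world point X has camera coordinates R X + t. Camera axes: x right, y down, z forward; pixel columns grow to the right and rows downward; lengths in m; the calibration is good to about 2 mm. A picture is of the moment at which its call begins.
- robot.close_job(): hands the job in; it is judged then, once.
The state is a dict: "t": time; "q": joint angles; "dq": joint speeds; "joint_torque": joint torques, N m; "tool_pos": TCP position; "orientation": TCP orientation; "force": force on the tool from outside, world axes, zero at the start; "wrist_torque": the same for the moment, N m; "opening": finger opening in m; "gripper_force": force on a finger pad.
Only numpy, scipy, OpenCV 4.12 (cv2) and the standard library are available. Lean on these libraries where they do the work, as an engineer would, in place of code of your own. Each camera call takes 0.05 s, during which the arm holds its last target. There are 200 camera calls.

## Working session

There is one attempt and no reset: what is moved stays moved. The work goes in short steps, Python scripts to look and compute and a tool call to move; the robot and the scene stay as the last step left them, time stands still between calls to the robot, and variables do not carry over. Pictures are saved under pics/ and viewed, at most 14 in all, crops included, and the job is handed in when it is done.

Besides the shell and the picture viewer there is one more tool, called as name(argument=value, ...) on one line, values as JSON. drive_tool: Moves the arm, as the interface text tells. Its arguments: {"type":"object","properties":{"moves":{"type":"array","items":{"type":"number"}},"grip_force":{"type":"number"}},"required":["moves"]}

```bash
mkdir -p pics; ls
cat > h.py <<'E'
import numpy as np, cv2
from plant import robot
def pts(c):
    d=c["depth"]; h,w=d.shape
    u,v=np.meshgrid(np.arange(w),np.arange(h))
    K=c["mtx"]; P=np.stack([(u-K[0,2])/K[0,0]*d,(v-K[1,2])/K[1,1]*d,d],-1)
    return (P-c["t"])@c["R"]
E
python3 - <<'E'
from h import *
for n in("scene","top"):
    c=robot.read_camera(n); np.savez(n,**c); cv2.imwrite(f"pics/{n}.png",c["color"][:,:,::-1])
    print(n,(-c["R"].T@c["t"]).round(3),(c["depth"]>0).mean())
s=robot.read_state();print(s["t"],s["tool_pos"],s["orientation"],s["force"])
E
```

```text
pics
scene [1.169 0.323 0.582] 0.9936676025390625
top [ 0.436 -0.009  0.846] 0.9957936604817709
0.1 [0.20042223 0.56532028 0.40377568] [-5.32602705e-01 -3.09567488e+00  2.53808214e-03] [-0.10480307  0.54655496 -0.03858979]
```

View pics/scene.png

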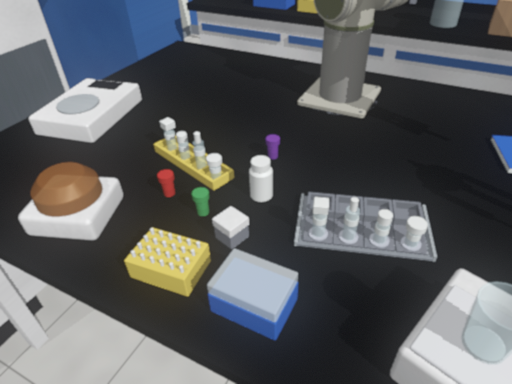

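View pics/top.png

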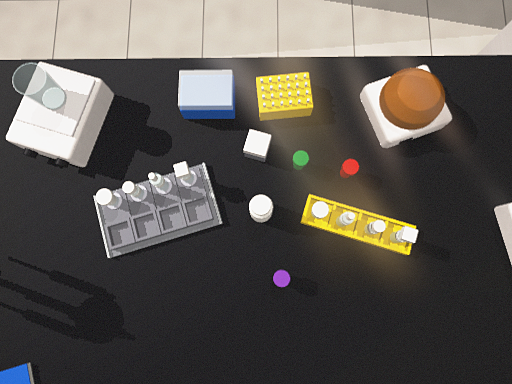

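Scene: the yellow rack at (195,160) holds, right to left, wide, stem, plain and square. The carrier at (365,225) shows, left to right, square, stem, plain and wide. Top: rack vials wide (320,210), stem (347,217), plain (377,227), square (408,235). Controls: wide (105,197), plain (130,188), stem (155,178), square (181,170), with the empty compartments below them. Look-alikes, not wanted: green (300,158), red (350,167) and purple (282,279) wide shapes, and the carrier controls themselves.

```bash
cat >> h.py <<'E'
def proj(c,X):
    p=c["mtx"]@(c["R"]@np.asarray(X)+c["t"]); return p[:2]/p[2]
E
python3 - <<'E'
from h import *
c=dict(np.load("top.npz")); P=pts(c); col=c["color"]
hsv=cv2.cvtColor(col,cv2.COLOR_RGB2HSV)
print(c["mtx"]); print(c["R"].round(3))
# yellow rack: rim
m=((hsv[...,0]>20)&(hsv[...,0]<35)&(hsv[...,1]>120)&(hsv[...,2]>90)); m[:150]=0
m2=m&(abs(P[...,2]-.024)<.008)
r=cv2.minAreaRect((P[m2][:,:2]*1000).astype(np.float32)); print("rack",r,cv2.boxPoints(r).round(), np.median(P[m2][:,2]))
# carrier
roi=np.zeros_like(m); roi[155:265,85:230]=1
m3=roi&(P[...,2]>.022)&(P[...,2]<.04)&(hsv[...,1]<60)
r=cv2.minAreaRect((P[m3][:,:2]*1000).astype(np.float32)); print("carrier",r,cv2.boxPoints(r).round(),np.median(P[m3][:,2]))
# tops
w=((P[...,2]>.045)).astype(np.uint8)
n,l,st,ce=cv2.connectedComponentsWithStats(w)
for i in range(1,n):
    if st[i,4]<15 or st[i,4]>4000: continue
    q=P[l==i]; z=np.percentile(q[:,2],95); t=q[q[:,2]>z-.006]
    cc=(t[:,:2].min(0)+t[:,:2].max(0))/2
    print(ce[i].round(),st[i,4],"z",z.round(3),"c",cc.round(3),"ext",np.ptp(t[:,:2],axis=0).round(3))
E
python3 - <<'E'
import cv2
i=cv2.imread("pics/top.png"); cv2.imwrite("pics/crop.png",cv2.resize(i[140:270,85:430],None,fx=2.3,fy=2.3,interpolation=cv2.INTER_CUBIC))
E
```

```text
[[367.23916985   0.         253.64194886]
 [  0.         367.23916985 200.17711967]
 [  0.           0.           1.        ]]
[[ 0.003 -1.    -0.023]
 [-0.985  0.001 -0.171]
 [ 0.171  0.023 -0.985]]
rack ((524.7944946289062, -222.04124450683594), (246.33871459960938, 66.43431091308594), 72.7161865234375) [[ 456. -330.]
 [ 520. -350.]
 [ 593. -114.]
 [ 530.  -95.]] 0.023783689159608143
carrier ((611.1555786132812, 255.62364196777344), (232.98133850097656, 247.35107421875), 17.2664794921875) [[463. 339.]
 [537. 103.]
 [759. 172.]
 [686. 408.]] 0.031219789627962895
[206.  91.] 2323 z 0.078 c [0.655 0.087] ext [0.437 0.191]
[284.  93.] 1984 z 0.062 c [ 0.651 -0.059] ext [0.43  0.109]
[257. 143.] 539 z 0.058 c [0.586 0.004] ext [0.299 0.061]
[300. 159.] 219 z 0.061 c [ 0.56 -0.06] ext [0.248 0.102]
[350. 167.] 228 z 0.061 c [ 0.648 -0.202] ext [0.034 0.035]
[182. 171.] 251 z 0.103 c [0.542 0.085] ext [0.211 0.187]
[157. 180.] 203 z 0.115 c [0.528 0.109] ext [0.184 0.235]
[131. 189.] 197 z 0.089 c [0.596 0.277] ext [0.024 0.025]
[105. 197.] 253 z 0.075 c [0.516 0.171] ext [0.159 0.36 ]
[260. 207.] 477 z 0.099 c [ 0.507 -0.005] ext [0.141 0.039]
[320. 210.] 235 z 0.067 c [ 0.502 -0.079] ext [0.132 0.141]
[509. 212.] 104 z 0.059 c [ 0.55  -0.538] ext [0.035 0.009]
[347. 218.] 170 z 0.107 c [ 0.532 -0.188] ext [0.012 0.013]
[377. 227.] 178 z 0.08 c [ 0.482 -0.136] ext [0.091 0.256]
[406. 235.] 288 z 0.094 c [ 0.475 -0.166] ext [0.077 0.315]
[281. 278.] 232 z 0.061 c [ 0.406 -0.048] ext [0.035 0.034]
```

View pics/crop.png

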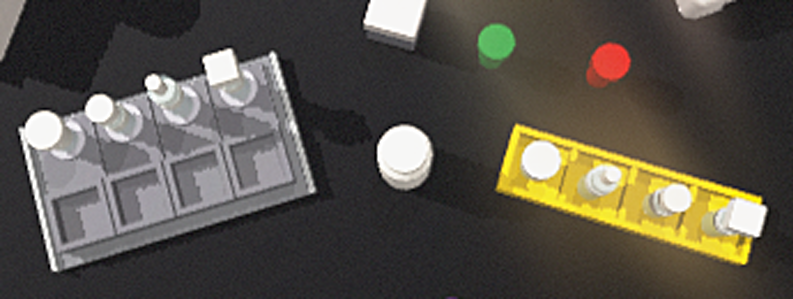

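The close crop confirms the choice. Rack, left to right: wide disc (540,160), stem (605,180), plain round (675,200), square (748,217). Control tops, left to right: wide, plain, stem, square. Next come refined tops, filtering out pixels with no depth.

Run:
```python
from h import *
c=dict(np.load("top.npz")); P=pts(c); col=c["color"].astype(int); D=c["depth"]>0
hsv=cv2.cvtColor(c["color"],cv2.COLOR_RGB2HSV)
w=((P[...,2]>.045)&D).astype(np.uint8)
n,l,st,ce=cv2.connectedComponentsWithStats(w)
want={"c_sq":(182,171,.100),"c_st":(157,180,.114),"c_pl":(131,189,.086),"c_wi":(105,197,.072),"bottle":(260,207,.096),"box":(257,143,.055),"wide":(320,210,.064),"stem":(347,218,.106),"plain":(377,227,.078),"sq":(406,235,.092)}
for k,(u,v,z) in want.items():
    i=min(range(1,n),key=lambda i:np.hypot(*(ce[i]-(u,v))))
    q=P[(l==i)&D]; t=q[abs(q[:,2]-z)<.008]
    r=cv2.minAreaRect((t[:,:2]*1000).astype(np.float32))
    print(k,len(t),"z",np.median(t[:,2]).round(4),"med",np.median(t[:,:2],0).round(4),"rect",np.round(r[0],1),np.round(r[1],1),round(r[2],1))
# carrier via rim + compartments
roi=np.zeros_like(D); roi[155:265,85:230]=1
m=roi&D&(abs(P[...,2]-.031)<.006)
r=cv2.minAreaRect((P[m][:,:2]*1000).astype(np.float32)); print(r,cv2.boxPoints(r).round())
m=(roi&D&(P[...,2]>.008)&(P[...,2]<.021)&(hsv[...,2]>40)).astype(np.uint8)
n,l,st,ce=cv2.connectedComponentsWithStats(m)
for i in range(1,n):
    if st[i,4]>60:
        q=P[l==i]; r=cv2.minAreaRect((q[:,:2]*1000).astype(np.float32)); print("comp",ce[i].round(),st[i,4],np.round(r[0],1),np.round(r[1],1),round(r[2],1),np.median(q[:,2]))
```

```text
c_sq 183 z 0.1005 med [0.6308 0.1619] rect [632.1 162.6] [28.  28.3] 15.9
c_st 44 z 0.1136 med [0.614 0.219] rect [614.1 220.1] [12.7 12.7] 87.8
c_pl 125 z 0.0865 med [0.5963 0.2763] rect [595.9 276.9] [23.9 25.2] 0.9
c_wi 226 z 0.0726 med [0.5781 0.3332] rect [578.5 333.6] [35.6 34. ] 87.8
bottle 313 z 0.0967 med [ 0.5563 -0.0043] rect [556.7  -5.3] [40.8 39.4] 0.8
box 531 z 0.0553 med [0.7039 0.0027] rect [705.2   3.1] [51.9 53. ] 73.5
wide 221 z 0.0646 med [ 0.5506 -0.1324] rect [ 551.5 -132.5] [34.5 32.8] 89.3
stem 45 z 0.106 med [ 0.5319 -0.1877] rect [ 532.2 -187.8] [13.1 11.9] 89.6
plain 135 z 0.0782 med [ 0.5147 -0.2501] rect [ 514.8 -251. ] [24.5 24.8] 27.8
sq 209 z 0.0922 med [ 0.4968 -0.3059] rect [ 496.2 -307.4] [27.7 28. ] 70.5
((611.5176391601562, 254.4248504638672), (232.60821533203125, 245.17755126953125), 17.174516677856445) [[464. 337.]
 [537. 103.]
 [759. 172.]
 [686. 406.]]
comp [157. 205.] 3403 [559.6 234.8] [149.4 270.6] 17.1 0.01425735475871926
comp [197. 210.] 377 [557.3 140.9] [44.1 44.5] 17.2 0.014801872621965974
comp [171. 218.] 370 [539.5 198.9] [43.6 43.7] 17.0 0.014840769653430952
comp [146. 226.] 367 [521.2 257.1] [43.9 42.7] 17.5 0.014758160025539428
comp [120. 233.] 368 [503.6 314.9] [43.8 41.8] 16.8 0.014858309674471399
```

```bash
cat >> h.py <<'E'
from scipy.spatial.transform import Rotation as Ro
OFF=.167
R0=Ro.from_matrix([[0,1,0],[1,0,0],[0,0,-1]]) # tool y along world x, z down
def plan(x,y,z,yaw,n):
    """grasp-point target -> per-row shift (mm, tool axes) and turn (deg)"""
    s=robot.read_state(); p=np.array(s["tool_pos"]); R=Ro.from_rotvec(s["orientation"])
    T=Ro.from_euler("z",yaw,degrees=True)*R0; d=(np.array([x,y,z+OFF])-p)*1000/n
    dr=np.degrees((R.inv()*T).as_rotvec())
    print("err mm",(d*n).round(1),"turn",dr.round(2),"t",s["t"],"force",np.round(s["force"],1),"open",s["opening"])
    for i in range(n):
        print((R*Ro.from_rotvec(dr*i/n,degrees=True)).inv().apply(d).round(1),(dr/n).round(2))
E
python3 -c "
from h import *
plan(.5515,-.1325,.2,-17.5,16)"
```

```text
err mm [ 351.1 -697.8  -36.8] turn [-8.000e-02  7.000e-02  8.798e+01] t 0.1 force [-0.1  0.5 -0. ] open 0.09262700151238648
[-35.3 -33.8   2.3] [-0.01  0.    5.5 ]
[-38.3 -30.2   2.3] [-0.01  0.    5.5 ]
[-41.1 -26.4   2.3] [-0.01  0.    5.5 ]
[-43.4 -22.4   2.3] [-0.01  0.    5.5 ]
[-45.3 -18.1   2.3] [-0.01  0.    5.5 ]
[-46.9 -13.7   2.3] [-0.01  0.    5.5 ]
[-48.   -9.1   2.3] [-0.01  0.    5.5 ]
[-48.6  -4.5   2.3] [-0.01  0.    5.5 ]
[-48.8   0.2   2.3] [-0.01  0.    5.5 ]
[-48.6   4.9   2.3] [-0.01  0.    5.5 ]
[-47.9   9.5   2.3] [-0.01  0.    5.5 ]
[-46.8  14.    2.3] [-0.01  0.    5.5 ]
[-45.2  18.5   2.3] [-0.01  0.    5.5 ]
[-43.2  22.7   2.3] [-0.01  0.    5.5 ]
[-40.8  26.7   2.3] [-0.01  0.    5.5 ]
[-38.1  30.5   2.3] [-0.01  0.    5.5 ]
```

drive_tool(moves=[60,-35,-34,0,0,0,5.5,60,-38,-30,0,0,0,5.5,60,-41,-26,0,0,0,5.5,60,-43,-22,0,0,0,5.5,60,-45,-18,0,0,0,5.5,60,-47,-14,0,0,0,5.5,60,-48,-9,0,0,0,5.5,60,-48,-5,0,0,0,5.5])

```text
t: 0.9
tool_pos: [0.3749, 0.2161, 0.4045]
orientation: [1.659, 2.668, 0.0]
force: [0.9, -0.0, -0.7]
opening: 0.0603
gripper_force: 0.0
```

drive_tool(moves=[60,-48,0,2,0,0,5.5,60,-48,5,2,0,0,5.5,60,-48,9,2,0,0,5.5,60,-47,14,2,0,0,5.5,60,-45,18,2,0,0,5.5,60,-43,23,2,0,0,5.5,60,-41,27,2,0,0,5.5,60,-38,30,2,0,0,5.5])

```text
t: 1.7
tool_pos: [0.549, -0.1319, 0.3882]
orientation: [-2.538, -1.851, 0.0]
force: [0.5, 0.2, 0.3]
opening: 0.0601
gripper_force: 0.0
```

Run:
```python
from h import *
plan(.5515,-.1325,.2,-17.5,1); plan(.5515,-.1325,.057,-17.5,4)
c=robot.read_camera("wrist"); cv2.imwrite("pics/w1.png",c["color"][:,:,::-1])
P=pts(c); D=c["depth"]>0
for k,(x,y,z) in {"wide":(.5515,-.1325,.064),"stem":(.5322,-.1878,.106),"plain":(.5148,-.251,.078),"sq":(.4962,-.3074,.092)}.items():
    m=D&(abs(P[...,2]-z)<.008)&(np.hypot(P[...,0]-x,P[...,1]-y)<.025); q=P[m]
    if len(q)>20:
        r=cv2.minAreaRect((q[:,:2]*1000).astype(np.float32)); print(k,proj(c,(x,y,z)).round(),len(q),np.round(r[0],1),np.round(r[1],1),r[2])
```

```text
err mm [  2.5  -0.6 -21.2] turn [-0.03 -0.01 -0.27] t 1.7 force [0.5 0.2 0.3] open 0.06006422545573575
[ 0.2  2.6 21.2] [-0.03 -0.01 -0.27]
err mm [   2.5   -0.6 -164.2] turn [-0.03 -0.01 -0.27] t 1.7 force [0.5 0.2 0.3] open 0.06006422545573575
[ 0.   0.7 41. ] [-0.01 -0.   -0.07]
[ 0.   0.7 41. ] [-0.01 -0.   -0.07]
[ 0.   0.7 41. ] [-0.01 -0.   -0.07]
[ 0.   0.7 41. ] [-0.01 -0.   -0.07]
wide [265. 185.] 1004 [ 552.9 -134.6] [34.8 35.2] 88.37504577636719
stem [263. 258.] 211 [ 533.5 -189.6] [12.8 12.9] 51.5972900390625
plain [266. 302.] 144 [ 518.2 -245.8] [10.  23.9] 72.72955322265625
sq [265. 357.] 659 [ 498.  -308.6] [26.4 28. ] 71.95056915283203
```

View pics/w1.png

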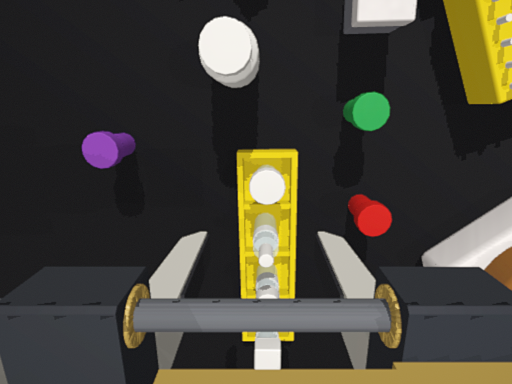

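The wrist view shows the white wide vial at (267,185), with stem and plain in the row behind it. The fingers straddle the row, and the measured tops agree within 2 mm.

drive_tool(moves=[60,0,1,40,0,0,0,60,-1,1,40,0,0,0,60,0,1,40,0,0,0,60,0,0,28,0,0,0,60,0,0,16,0,0,0,60,0,0,0,0,0,0], grip_force=12)

```text
t: 2.35
tool_pos: [0.5498, -0.1311, 0.2219]
orientation: [-2.53, -1.855, 0.005]
force: [-0.6, -0.5, 0.4]
opening: 0.06
gripper_force: 0.0
```

drive_tool(moves=[20,0,0,0,0,0,0,20,0,0,0,0,0,0,20,0,0,0,0,0,0,20,0,0,0,0,0,0,20,0,0,0,0,0,0,20,0,0,0,0,0,0])

```text
t: 2.95
tool_pos: [0.5519, -0.1319, 0.2263]
orientation: [2.532, 1.856, 0.003]
force: [0.9, -0.2, 7.7]
opening: 0.0358
gripper_force: 12.0
```

drive_tool(moves=[20,0,0,-5,0,0,0,20,0,0,-15,0,0,0,20,0,0,-30,0,0,0,20,0,0,-35,0,0,0,20,0,0,-30,0,0,0,20,0,0,-15,0,0,0,20,0,0,0,0,0,0])

```text
t: 3.65
tool_pos: [0.5518, -0.1319, 0.3581]
orientation: [2.53, 1.855, 0.005]
force: [0.3, 0.7, -1.5]
opening: 0.0358
gripper_force: 12.0
```

Run:
```python
from h import *
plan(.5026,.3115,.19,17.2,14)
c=robot.read_camera("wrist"); cv2.imwrite("pics/w2.png",c["color"][:,:,::-1])
```

```text
err mm [-49.2 443.4  -1.1] turn [  0.29   0.1  -34.72] t 3.65 force [ 0.3  0.7 -1.5] open 0.035807777365980197
[ 29.1 -12.9   0. ] [ 0.02  0.01 -2.48]
[ 29.7 -11.6   0. ] [ 0.02  0.01 -2.48]
[ 30.1 -10.3   0. ] [ 0.02  0.01 -2.48]
[30.6 -9.   0. ] [ 0.02  0.01 -2.48]
[30.9 -7.7  0. ] [ 0.02  0.01 -2.48]
[31.2 -6.3  0. ] [ 0.02  0.01 -2.48]
[31.5 -5.   0. ] [ 0.02  0.01 -2.48]
[31.7 -3.6  0.1] [ 0.02  0.01 -2.48]
[31.8 -2.2  0.1] [ 0.02  0.01 -2.48]
[31.9 -0.9  0.1] [ 0.02  0.01 -2.48]
[31.9  0.5  0.1] [ 0.02  0.01 -2.48]
[31.8  1.9  0.1] [ 0.02  0.01 -2.48]
[31.7  3.3  0.1] [ 0.02  0.01 -2.48]
[31.5  4.6  0.1] [ 0.02  0.01 -2.48]
```

View pics/w2.png

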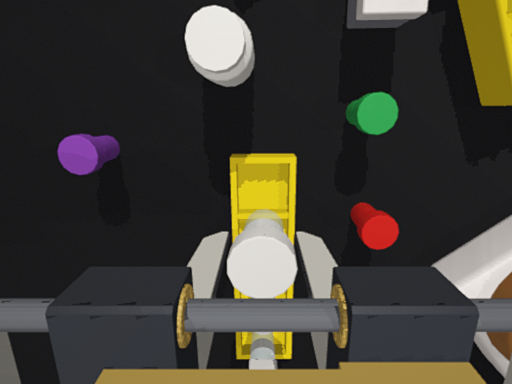

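The wide vial is held upright at (262,260) and its compartment is empty. I'm carrying it over the bottle.

drive_tool(moves=[20,29,-13,0,0,0,-2.5,20,30,-12,0,0,0,-2.5,20,30,-10,0,0,0,-2.5,20,31,-9,0,0,0,-2.5,20,31,-8,0,0,0,-2.5,20,31,-6,0,0,0,-2.5,20,32,-5,0,0,0,-2.5,20,32,-4,0,0,0,-2.5])

```text
t: 4.5
tool_pos: [0.5212, 0.1241, 0.3519]
orientation: [-2.169, -2.269, 0.005]
force: [0.3, 0.0, -0.2]
opening: 0.0357
gripper_force: 12.0
```

drive_tool(moves=[20,32,-2,0,0,0,-2.5,20,32,-1,0,0,0,-2.5,20,32,0,0,0,0,-2.5,20,32,2,0,0,0,-2.5,20,32,3,0,0,0,-2.5,20,31,5,0,0,0,-2.5,20,0,0,0,0,0,0,20,0,0,0,0,0,0])

```text
t: 5.3
tool_pos: [0.4994, 0.3135, 0.3522]
orientation: [-1.856, -2.533, 0.006]
force: [-0.5, -0.4, -1.7]
opening: 0.0355
gripper_force: 12.0
```

Run:
```python
from h import *
plan(.5026,.3115,.070,17.2,1)
c=robot.read_camera("wrist"); cv2.imwrite("pics/w3.png",c["color"][:,:,::-1])
for k in [(.5026,.3115,.014),(.52,.2545,.014),(.5785,.3336,.072),(.596,.277,.086)]: print(k,proj(c,k).round())
```

```text
err mm [   3.2   -2.  -115.2] turn [-0.23  0.06  0.34] t 5.3 force [-0.5 -0.4 -1.7] open 0.03551725224226464
[ -2.8   2.9 115.1] [-0.23  0.06  0.34]
(0.5026, 0.3115, 0.014) [266. 185.]
(0.52, 0.2545, 0.014) [265. 238.]
(0.5785, 0.3336, 0.072) [358. 203.]
(0.596, 0.277, 0.086) [356. 272.]
```

View pics/w3.png

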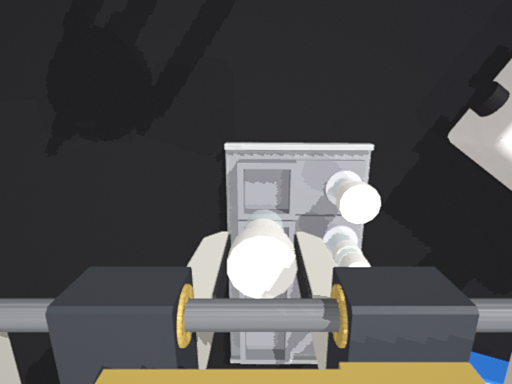

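The empty compartment at the wide control's end is at (267,190), and that control's cap at (358,203) falls exactly where predicted. The vial is over the right bay, so I'm lowering it.

drive_tool(moves=[20,-1,1,20,0,0,0.3,20,-1,1,30,0,0,0,20,-1,1,30,0,0,0,20,0,0,20,0,0,0,20,0,0,10,0,0,0,20,0,0,0,0,0,0,20,0,0,0,0,0,0])

```text
t: 6.05
tool_pos: [0.5044, 0.311, 0.2455]
orientation: [1.866, 2.527, 0.001]
force: [1.0, -0.1, -0.1]
opening: 0.0356
gripper_force: 12.0
```

drive_tool(moves=[20,0,0,2,0,0,0,20,0,0,0,0,0,0,20,0,0,0,0,0,0])

```text
t: 6.35
tool_pos: [0.5042, 0.3116, 0.2436]
orientation: [1.864, 2.528, 0.002]
force: [-0.0, 0.6, -0.6]
opening: 0.0354
gripper_force: 12.0
```

drive_tool(moves=[20,0,0,5,0,0,0,20,0,0,1,0,0,0,20,0,0,0,0,0,0,20,0,0,0,0,0,0])

```text
t: 6.75
tool_pos: [0.5038, 0.3114, 0.2366]
orientation: [-1.865, -2.528, 0.0]
force: [-0.3, 0.1, -0.7]
opening: 0.0355
gripper_force: 12.0
```

drive_tool(moves=[20,0,0,1,0,0,0,20,0,0,0,0,0,0])

```text
t: 6.95
tool_pos: [0.5039, 0.3114, 0.2356]
orientation: [-1.865, -2.528, 0.0]
force: [0.2, -0.9, -1.0]
opening: 0.0358
gripper_force: 12.0
```

drive_tool(moves=[20,0,0,1,0,0,0,20,0,0,0,0,0,0])

```text
t: 7.15
tool_pos: [0.5039, 0.3113, 0.2346]
orientation: [-1.865, -2.528, 0.0]
force: [-0.1, -0.5, -0.6]
opening: 0.0357
gripper_force: 12.0
```

drive_tool(moves=[20,0,0,1,0,0,0,20,0,0,0,0,0,0])

```text
t: 7.35
tool_pos: [0.5041, 0.3115, 0.2343]
orientation: [1.865, 2.528, 0.001]
force: [-1.2, -0.2, 4.1]
opening: 0.0361
gripper_force: 12.0
```

drive_tool(moves=[20,0,0,1,0,0,0,20,0,0,0,0,0,0])

```text
t: 7.55
tool_pos: [0.5044, 0.3116, 0.2339]
orientation: [1.864, 2.528, 0.002]
force: [-0.5, -1.0, 6.1]
opening: 0.0355
gripper_force: 12.0
```

It has touched down: 6 N upward at the expected height. Releasing and retreating.

drive_tool(moves=[56,0,0,0,0,0,0,56,0,0,0,0,0,0,56,0,0,0,0,0,0,56,0,0,-15,0,0,0,56,0,0,-40,0,0,0,56,0,0,-50,0,0,0,56,0,0,-25,0,0,0,56,0,0,0,0,0,0])

```text
t: 8.35
tool_pos: [0.5052, 0.3121, 0.37]
orientation: [1.862, 2.524, 0.014]
force: [1.5, -0.4, -0.3]
opening: 0.0561
gripper_force: 0.0
```

Run:
```python
from h import *
plan(.5158,-.252,.18,-17.5,16)
c=robot.read_camera("wrist"); P=pts(c)
q=P[(c["depth"]>0)&(abs(P[...,2]-.072)<.006)&(np.hypot(P[...,0]-.503,P[...,1]-.3115)<.03)]
r=cv2.minAreaRect((q[:,:2]*1000).astype(np.float32)); print(len(q),np.median(q[:,2]),r)
```

```text
err mm [  10.6 -564.1  -23. ] turn [ 0.54 -0.27 34.67] t 8.35 force [ 1.5 -0.4 -0.3] open 0.05607939891762069
[-33.9  -9.8   1.3] [ 0.03 -0.02  2.17]
[-34.2  -8.5   1.3] [ 0.03 -0.02  2.17]
[-34.5  -7.2   1.3] [ 0.03 -0.02  2.17]
[-34.8  -5.9   1.3] [ 0.03 -0.02  2.17]
[-35.   -4.6   1.3] [ 0.03 -0.02  2.17]
[-35.1  -3.2   1.4] [ 0.03 -0.02  2.17]
[-35.2  -1.9   1.4] [ 0.03 -0.02  2.17]
[-35.3  -0.6   1.4] [ 0.03 -0.02  2.17]
[-35.3   0.8   1.4] [ 0.03 -0.02  2.17]
[-35.2   2.1   1.4] [ 0.03 -0.02  2.17]
[-35.1   3.4   1.4] [ 0.03 -0.02  2.17]
[-34.9   4.7   1.4] [ 0.03 -0.02  2.17]
[-34.7   6.1   1.4] [ 0.03 -0.02  2.17]
[-34.5   7.4   1.4] [ 0.03 -0.02  2.17]
[-34.2   8.7   1.4] [ 0.03 -0.02  2.17]
[-33.8  10.    1.4] [ 0.03 -0.02  2.17]
1172 0.07336037638232414 ((504.8360290527344, 309.6715087890625), (34.971641540527344, 35.08290100097656), 82.63629913330078)
```

The wide vial stands in its bay, top at z 0.073 and upright. Next is the plain vial.

drive_tool(moves=[56,-34,-10,0,0,0,2.2,56,-34,-8,0,0,0,2.2,56,-35,-7,0,0,0,2.2,56,-35,-6,0,0,0,2.2,56,-35,-5,0,0,0,2.2,56,-35,-3,0,0,0,2.2,56,-35,-2,0,0,0,2.2,56,-35,-1,0,0,0,2.2])

```text
t: 9.2
tool_pos: [0.5076, 0.0279, 0.3615]
orientation: [-2.23, -2.21, 0.002]
force: [1.4, -0.3, 0.2]
opening: 0.0556
gripper_force: 0.0
```

drive_tool(moves=[56,-35,1,3,0,0,2.2,56,-35,2,3,0,0,2.2,56,-35,3,3,0,0,2.2,56,-35,5,3,0,0,2.2,56,-35,6,3,0,0,2.2,56,-34,7,3,0,0,2.2,56,-34,9,3,0,0,2.2,56,-34,10,0,0,0,2])

```text
t: 10.0
tool_pos: [0.5109, -0.2531, 0.3397]
orientation: [-2.538, -1.846, 0.002]
force: [0.3, 0.4, 0.9]
opening: 0.0558
gripper_force: 0.0
```

drive_tool(moves=[56,0,0,0,0,0,0,56,0,0,0,0,0,0])

```text
t: 10.2
tool_pos: [0.5112, -0.2524, 0.3404]
orientation: [-2.538, -1.847, 0.001]
force: [0.1, -0.2, -0.6]
opening: 0.0557
gripper_force: 0.0
```

```bash
cat >> h.py <<'E'
def tops(w):
    c=robot.read_camera("wrist"); P=pts(c)
    for k,(x,y,z) in w.items():
        q=P[(c["depth"]>0)&(abs(P[...,2]-z)<.006)&(np.hypot(P[...,0]-x,P[...,1]-y)<.028)]
        if len(q)>20:
            r=cv2.minAreaRect((q[:,:2]*1000).astype(np.float32)); print(k,len(q),np.median(q[:,2]).round(4),np.round(r[0],1),np.round(r[1],1),round(r[2],1))
    return c
E
python3 - <<'E'
from h import *
plan(.5158,-.252,.067,-17.5,1)
tops({"plain":(.5158,-.252,.078),"sq":(.497,-.308,.092),"stem":(.533,-.189,.106)})
E
```

```text
err mm [   4.6    0.4 -106.4] turn [-0.15 -0.05 -0.4 ] t 10.2 force [ 0.1 -0.2 -0.6] open 0.05567771275760065
[  1.7   4.6 106.3] [-0.15 -0.05 -0.4 ]
plain 797 0.0794 [ 515.7 -253.5] [25.3 25.1] 4.8
sq 1138 0.0933 [ 497.8 -309.7] [28.2 27.3] 72.1
stem 344 0.1073 [ 533.5 -190.2] [13.  13.4] 72.5
```

drive_tool(moves=[56,0,2,30,0,0,-0.4,56,0,2,40,0,0,0,56,0,1,25,0,0,0,56,0,0,11,0,0,0,56,0,0,0,0,0,0,56,0,0,0,0,0,0])

```text
t: 10.85
tool_pos: [0.517, -0.2532, 0.237]
orientation: [2.531, 1.86, 0.001]
force: [-0.0, 0.2, 0.2]
opening: 0.0561
gripper_force: 0.0
```

drive_tool(moves=[12,0,0,0,0,0,0,12,0,0,0,0,0,0,12,0,0,0,0,0,0,12,0,0,0,0,0,0,12,0,0,0,0,0,0,12,0,0,0,0,0,0])

```text
t: 11.45
tool_pos: [0.5166, -0.2537, 0.2361]
orientation: [2.532, 1.859, 0.0]
force: [0.1, -0.9, 2.2]
opening: 0.0257
gripper_force: 12.0
```

drive_tool(moves=[12,0,0,-5,0,0,0,12,0,0,-15,0,0,0,12,0,0,-30,0,0,0,12,0,0,-35,0,0,0,12,0,0,-30,0,0,0,12,0,0,-10,0,0,0,12,0,0,0,0,0,0,12,0,0,0,0,0,0])

```text
t: 12.25
tool_pos: [0.5162, -0.2534, 0.3595]
orientation: [-2.531, -1.858, 0.001]
force: [-0.2, 0.0, -0.7]
opening: 0.026
gripper_force: 12.0
```

Run:
```python
from h import *
plan(.520,.2545,.19,17.2,16)
```

```text
err mm [  3.8 507.9  -2.5] turn [ -0.08  -0.05 -34.63] t 12.25 force [-0.2  0.  -0.7] open 0.025954186513857842
[30.4 -9.3  0.2] [-0.   -0.   -2.16]
[30.7 -8.1  0.2] [-0.   -0.   -2.16]
[31.  -7.   0.2] [-0.   -0.   -2.16]
[31.2 -5.8  0.2] [-0.   -0.   -2.16]
[31.4 -4.6  0.2] [-0.   -0.   -2.16]
[31.6 -3.4  0.2] [-0.   -0.   -2.16]
[31.7 -2.2  0.2] [-0.   -0.   -2.16]
[31.7 -1.   0.2] [-0.   -0.   -2.16]
[31.7  0.2  0.2] [-0.   -0.   -2.16]
[31.7  1.4  0.2] [-0.   -0.   -2.16]
[31.6  2.6  0.2] [-0.   -0.   -2.16]
[31.5  3.8  0.2] [-0.   -0.   -2.16]
[31.4  5.   0.2] [-0.   -0.   -2.16]
[31.1  6.1  0.2] [-0.   -0.   -2.16]
[30.9  7.3  0.2] [-0.   -0.   -2.16]
[30.6  8.5  0.2] [-0.   -0.   -2.16]
```

drive_tool(moves=[12,30,-9,0,0,0,-2.2,12,31,-8,0,0,0,-2.2,12,31,-7,0,0,0,-2.2,12,31,-6,0,0,0,-2.2,12,31,-5,0,0,0,-2.2,12,32,-3,0,0,0,-2.2,12,32,-2,0,0,0,-2.2,12,32,-1,0,0,0,-2.2])

```text
t: 13.05
tool_pos: [0.5173, 0.0021, 0.3581]
orientation: [-2.214, -2.224, 0.004]
force: [0.1, 0.3, -0.5]
opening: 0.0258
gripper_force: 12.0
```

drive_tool(moves=[12,32,0,0,0,0,-2.2,12,32,1,0,0,0,-2.2,12,32,3,0,0,0,-2.2,12,32,4,0,0,0,-2.2,12,31,5,0,0,0,-2.1,12,31,6,0,0,0,-2.1,12,31,7,0,0,0,-2.1,12,30,8,0,0,0,-2.1])

```text
t: 13.85
tool_pos: [0.5172, 0.256, 0.3578]
orientation: [-1.857, -2.531, 0.006]
force: [0.2, -0.0, -0.4]
opening: 0.0256
gripper_force: 12.0
```

drive_tool(moves=[12,0,0,0,0,0,0,12,0,0,0,0,0,0])

```text
t: 14.05
tool_pos: [0.5173, 0.2552, 0.3583]
orientation: [-1.858, -2.531, 0.006]
force: [0.8, -0.3, 0.2]
opening: 0.0255
gripper_force: 12.0
```

Run:
```python
from h import *
plan(.520,.2545,.0775,17.2,1)
c=tops({"wide":(.503,.3115,.072)}); cv2.imwrite("pics/w4.png",c["color"][:,:,::-1])
```

```text
err mm [   2.7   -0.7 -113.8] turn [-0.23  0.03  0.24] t 14.05 force [ 0.8 -0.3  0.2] open 0.025456396308908107
[ -1.4   2.8 113.7] [-0.23  0.03  0.24]
wide 1442 0.0734 [505.1 309.4] [34.3 35.2] 16.5
```

View pics/w4.png

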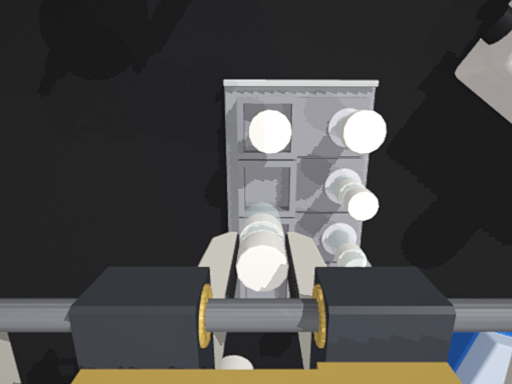

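The wide vial stands in its bay at (270,131) before its control at (364,131). The plain bay's empty compartment at (267,185) lies before the plain control (362,204). Lowering the plain vial.

drive_tool(moves=[12,-1,1,25,0,0,0.2,12,0,1,35,0,0,0,12,0,1,30,0,0,0,12,0,0,15,0,0,0,12,0,0,6,0,0,0,12,0,0,0,0,0,0,12,0,0,0,0,0,0])

```text
t: 14.8
tool_pos: [0.5219, 0.2549, 0.2513]
orientation: [1.865, 2.527, 0.003]
force: [0.4, -0.3, -0.4]
opening: 0.0259
gripper_force: 12.0
```

drive_tool(moves=[12,0,0,1,0,0,0,12,0,0,1,0,0,0,12,0,0,0,0,0,0])

```text
t: 15.1
tool_pos: [0.5214, 0.255, 0.2483]
orientation: [1.864, 2.528, 0.001]
force: [-0.2, -0.8, 0.0]
opening: 0.0259
gripper_force: 12.0
```

drive_tool(moves=[12,0,0,1,0,0,0,12,0,0,0,0,0,0])

```text
t: 15.3
tool_pos: [0.5211, 0.2549, 0.2467]
orientation: [-1.865, -2.528, 0.0]
force: [-0.3, -0.8, -0.3]
opening: 0.0254
gripper_force: 12.0
```

drive_tool(moves=[12,0,0,1,0,0,0,12,0,0,1,0,0,0,12,0,0,0,0,0,0])

```text
t: 15.6
tool_pos: [0.5211, 0.2548, 0.2444]
orientation: [-1.865, -2.528, 0.001]
force: [0.6, 0.6, -0.4]
opening: 0.0256
gripper_force: 12.0
```

drive_tool(moves=[12,0,0,1,0,0,0,12,0,0,0,0,0,0])

```text
t: 15.8
tool_pos: [0.5213, 0.2549, 0.2442]
orientation: [1.865, 2.528, 0.0]
force: [-1.2, -1.4, 3.9]
opening: 0.0258
gripper_force: 12.0
```

Contact. Releasing and rising.

drive_tool(moves=[56,0,0,0,0,0,0,56,0,0,0,0,0,0,56,0,0,0,0,0,0,56,0,0,-15,0,0,0,56,0,0,-40,0,0,0,56,0,0,-50,0,0,0,56,0,0,-15,0,0,0,56,0,0,0,0,0,0])

```text
t: 16.6
tool_pos: [0.5223, 0.2553, 0.3691]
orientation: [1.862, 2.525, 0.011]
force: [0.6, 0.4, -0.7]
opening: 0.0559
gripper_force: 0.0
```

Run:
```python
from h import *
plan(.497,-.3085,.19,-17.7,16)
tops({"wide":(.503,.3115,.072),"plain":(.521,.2545,.086)})
```

```text
err mm [ -25.3 -563.8  -12.1] turn [ 0.45 -0.18 34.87] t 16.6 force [ 0.6  0.4 -0.7] open 0.055944792277685645
[-33.2 -11.9   0.6] [ 0.03 -0.01  2.18]
[-33.6 -10.6   0.6] [ 0.03 -0.01  2.18]
[-34.   -9.4   0.7] [ 0.03 -0.01  2.18]
[-34.3  -8.1   0.7] [ 0.03 -0.01  2.18]
[-34.6  -6.8   0.7] [ 0.03 -0.01  2.18]
[-34.9  -5.4   0.7] [ 0.03 -0.01  2.18]
[-35.   -4.1   0.7] [ 0.03 -0.01  2.18]
[-35.2  -2.8   0.7] [ 0.03 -0.01  2.18]
[-35.2  -1.4   0.7] [ 0.03 -0.01  2.18]
[-35.3  -0.1   0.7] [ 0.03 -0.01  2.18]
[-35.3   1.3   0.7] [ 0.03 -0.01  2.18]
[-35.2   2.6   0.7] [ 0.03 -0.01  2.18]
[-35.1   3.9   0.7] [ 0.03 -0.01  2.18]
[-34.9   5.3   0.7] [ 0.03 -0.01  2.18]
[-34.7   6.6   0.7] [ 0.03 -0.01  2.18]
[-34.4   7.9   0.8] [ 0.03 -0.01  2.18]
wide 1335 0.0733 [505.  309.5] [35.  34.5] 60.9
plain 683 0.0873 [519.9 254.6] [24.7 25.1] 18.1
```

Plain is standing, top at 0.087. Next is the square vial.

drive_tool(moves=[56,-33,-12,0,0,0,2.2,56,-34,-10,0,0,0,2.2,56,-34,-9,0,0,0,2.2,56,-34,-8,0,0,0,2.2,56,-35,-7,0,0,0,2.2,56,-35,-5,0,0,0,2.2,56,-35,-4,0,0,0,2.2,56,-35,-3,0,0,0,2.2])

```text
t: 17.45
tool_pos: [0.5082, -0.0282, 0.3613]
orientation: [-2.229, -2.209, 0.004]
force: [0.9, 0.4, -0.3]
opening: 0.0561
gripper_force: 0.0
```

drive_tool(moves=[56,-35,-1,1,0,0,2.2,56,-35,0,1,0,0,2.2,56,-35,1,1,0,0,2.2,56,-35,3,1,0,0,2.2,56,-35,4,1,0,0,2.1,56,-35,5,1,0,0,2.1,56,-35,7,1,0,0,2.1,56,-34,8,0,0,0,2.1])

```text
t: 18.25
tool_pos: [0.4958, -0.3091, 0.3538]
orientation: [-2.534, -1.85, 0.002]
force: [0.8, 0.3, -0.4]
opening: 0.0558
gripper_force: 0.0
```

drive_tool(moves=[56,0,0,0,0,0,0,56,0,0,0,0,0,0])

```text
t: 18.45
tool_pos: [0.496, -0.3082, 0.3543]
orientation: [-2.534, -1.851, 0.001]
force: [0.0, 0.3, -0.6]
opening: 0.0559
gripper_force: 0.0
```

Run:
```python
from h import *
plan(.497,-.3085,.079,-17.7,1)
tops({"sq":(.497,-.308,.092),"stem":(.533,-.189,.106)})
```

```text
err mm [   1.    -0.3 -108.3] turn [-0.22 -0.09 -0.  ] t 18.45 force [ 0.   0.3 -0.6] open 0.05585489153421609
[ -0.2   1.5 108.3] [-0.22 -0.09 -0.  ]
sq 1173 0.0934 [ 497.7 -310.2] [28.1 27.5] 71.8
stem 408 0.1071 [ 533.5 -190.5] [13.4 13.6] 48.4
```

drive_tool(moves=[56,0,1,30,0,0,0,56,0,1,40,0,0,0,56,0,0,25,0,0,0,56,0,0,13,0,0,0,56,0,0,0,0,0,0,56,0,0,0,0,0,0])

```text
t: 19.1
tool_pos: [0.4991, -0.3083, 0.2498]
orientation: [2.534, 1.855, 0.001]
force: [0.2, -0.3, 0.1]
opening: 0.0561
gripper_force: 0.0
```

drive_tool(moves=[12,0,0,0,0,0,0,12,0,0,0,0,0,0,12,0,0,0,0,0,0,12,0,0,0,0,0,0,12,0,0,0,0,0,0,12,0,0,0,0,0,0])

```text
t: 19.7
tool_pos: [0.4988, -0.3088, 0.2493]
orientation: [2.535, 1.854, 0.0]
force: [-0.2, -0.0, 4.6]
opening: 0.028
gripper_force: 11.9
```

drive_tool(moves=[12,0,0,-5,0,0,0,12,0,0,-15,0,0,0,12,0,0,-30,0,0,0,12,0,0,-35,0,0,0,12,0,0,-30,0,0,0,12,0,0,-10,0,0,0,12,0,0,0,0,0,0,12,0,0,0,0,0,0])

```text
t: 20.5
tool_pos: [0.4984, -0.3084, 0.3724]
orientation: [-2.534, -1.854, 0.001]
force: [0.2, 0.6, -1.8]
opening: 0.0281
gripper_force: 11.9
```

Run:
```python
from h import *
plan(.5562,.1395,.2,17.2,16)
```

```text
err mm [ 57.8 447.9  -5.4] turn [ -0.07  -0.05 -34.83] t 20.5 force [ 0.2  0.6 -1.8] open 0.02812913072605329
[27.8 -5.   0.4] [-0.   -0.   -2.18]
[27.9 -4.   0.4] [-0.   -0.   -2.18]
[28.1 -2.9  0.4] [-0.   -0.   -2.18]
[28.2 -1.8  0.4] [-0.   -0.   -2.18]
[28.2 -0.8  0.4] [-0.   -0.   -2.18]
[28.2  0.3  0.4] [-0.   -0.   -2.18]
[28.2  1.4  0.3] [-0.   -0.   -2.18]
[28.1  2.4  0.3] [-0.   -0.   -2.18]
[28.   3.5  0.3] [-0.   -0.   -2.18]
[27.9  4.6  0.3] [-0.   -0.   -2.18]
[27.7  5.6  0.3] [-0.   -0.   -2.18]
[27.4  6.7  0.3] [-0.   -0.   -2.18]
[27.2  7.7  0.3] [-0.   -0.   -2.18]
[26.8  8.7  0.3] [-0.   -0.   -2.18]
[26.5  9.7  0.3] [-0.   -0.   -2.18]
[26.1 10.7  0.3] [-0.   -0.   -2.18]
```

drive_tool(moves=[12,28,-5,-3,0,0,-2.2,12,28,-4,-3,0,0,-2.2,12,28,-3,0,0,0,-2.2,12,28,-2,0,0,0,-2.2,12,28,-1,0,0,0,-2.2,12,28,0,0,0,0,-2.2,12,28,1,0,0,0,-2.2,12,28,2,0,0,0,-2.2])

```text
t: 21.3
tool_pos: [0.525, -0.0839, 0.377]
orientation: [-2.218, -2.22, 0.003]
force: [0.3, -0.6, 0.2]
opening: 0.0281
gripper_force: 11.9
```

drive_tool(moves=[12,28,4,0,0,0,-2.2,12,28,5,0,0,0,-2.2,12,28,6,0,0,0,-2.2,12,27,7,0,0,0,-2.2,12,27,8,0,0,0,-2.1,12,27,9,0,0,0,-2.1,12,26,10,0,0,0,-2.1,12,26,11,0,0,0,-2.1])

```text
t: 22.1
tool_pos: [0.556, 0.1397, 0.3768]
orientation: [-1.861, -2.527, 0.005]
force: [0.8, -0.2, -1.6]
opening: 0.0286
gripper_force: 11.9
```

drive_tool(moves=[12,0,0,0,0,0,0,12,0,0,0,0,0,0])

```text
t: 22.3
tool_pos: [0.556, 0.1389, 0.3774]
orientation: [-1.862, -2.527, 0.005]
force: [0.1, -0.6, -0.6]
opening: 0.0279
gripper_force: 11.9
```

Run:
```python
from h import *
plan(.5562,.1395,.0903,17.2,1)
c=tops({"wide":(.503,.3115,.072),"plain":(.521,.2545,.086)}); cv2.imwrite("pics/w5.png",c["color"][:,:,::-1])
```

```text
err mm [   0.2    0.6 -120.1] turn [-0.22 -0.01  0.03] t 22.3 force [ 0.1 -0.6 -0.6] open 0.02793393324029374
[  0.5   0.8 120.1] [-0.22 -0.01  0.03]
plain 909 0.0873 [519.7 253.8] [25.  25.4] 70.7
```

View pics/w5.png

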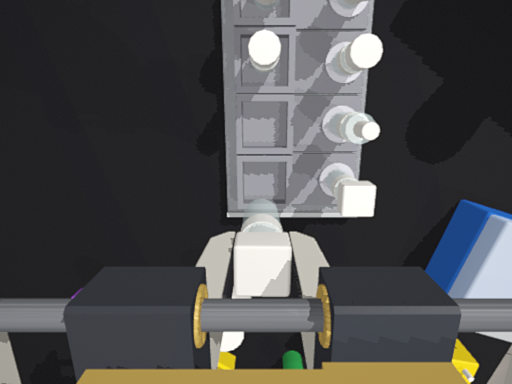

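The square bay's compartment at (265,182) lies before the square control (357,198), and the plain vial stands at (265,48). Lowering the square vial.

drive_tool(moves=[12,0,0,25,0,0,0,12,0,0,35,0,0,0,12,0,0,30,0,0,0,12,0,0,18,0,0,0,12,0,0,8,0,0,0,12,0,0,0,0,0,0,12,0,0,0,0,0,0])

```text
t: 23.05
tool_pos: [0.557, 0.1382, 0.2647]
orientation: [1.865, 2.527, 0.001]
force: [0.7, 0.4, -0.4]
opening: 0.028
gripper_force: 11.9
```

drive_tool(moves=[12,0,0,1,0,0,0,12,0,0,1,0,0,0,12,0,0,0,0,0,0])

```text
t: 23.35
tool_pos: [0.5568, 0.1387, 0.2624]
orientation: [1.864, 2.528, 0.001]
force: [-1.1, 0.4, -0.8]
opening: 0.0285
gripper_force: 11.9
```

drive_tool(moves=[12,0,0,1,0,0,0,12,0,0,1,0,0,0,12,0,0,0,0,0,0])

```text
t: 23.65
tool_pos: [0.5565, 0.1387, 0.2596]
orientation: [-1.865, -2.528, 0.0]
force: [1.2, -0.4, -0.5]
opening: 0.0281
gripper_force: 11.9
```

drive_tool(moves=[12,0,0,1,0,0,0,12,0,0,1,0,0,0,12,0,0,0,0,0,0])

```text
t: 23.95
tool_pos: [0.5565, 0.1386, 0.2575]
orientation: [-1.865, -2.528, 0.0]
force: [-0.6, 0.3, 0.2]
opening: 0.0281
gripper_force: 11.9
```

drive_tool(moves=[12,0,0,1,0,0,0,12,0,0,0,0,0,0])

```text
t: 24.15
tool_pos: [0.5567, 0.1386, 0.2573]
orientation: [1.865, 2.528, -0.0]
force: [-2.2, -0.8, 4.8]
opening: 0.028
gripper_force: 11.9
```

Contact. Releasing and rising.

drive_tool(moves=[56,0,0,0,0,0,0,56,0,0,0,0,0,0,56,0,0,0,0,0,0,56,0,0,-15,0,0,0,56,0,0,-40,0,0,0,56,0,0,-45,0,0,0,56,0,0,-15,0,0,0,56,0,0,0,0,0,0])

```text
t: 24.95
tool_pos: [0.5576, 0.1389, 0.3767]
orientation: [1.862, 2.524, 0.009]
force: [0.2, 0.4, 0.0]
opening: 0.0562
gripper_force: 0.0
```

Run:
```python
from h import *
plan(.5335,-.190,.2,-17.5,12)
tops({"plain":(.521,.2545,.086),"sq":(.5562,.1395,.1)})
```

```text
err mm [ -24.1 -328.9   -9.7] turn [ 0.44 -0.07 34.68] t 24.95 force [0.2 0.4 0. ] open 0.05620364659608816
[-25.6 -10.    0.8] [ 0.04 -0.01  2.89]
[-26.1  -8.7   0.8] [ 0.04 -0.01  2.89]
[-26.5  -7.4   0.8] [ 0.04 -0.01  2.89]
[-26.8  -6.    0.8] [ 0.04 -0.01  2.89]
[-27.1  -4.7   0.8] [ 0.04 -0.01  2.89]
[-27.3  -3.3   0.8] [ 0.04 -0.01  2.89]
[-27.4  -1.9   0.8] [ 0.04 -0.01  2.89]
[-27.5  -0.5   0.8] [ 0.04 -0.01  2.89]
[-27.5   0.8   0.8] [ 0.04 -0.01  2.89]
[-27.4   2.2   0.8] [ 0.04 -0.01  2.89]
[-27.2   3.6   0.8] [ 0.04 -0.01  2.89]
[-27.    5.    0.8] [ 0.04 -0.01  2.89]
plain 922 0.0872 [519.9 254.2] [24.5 25.7] 18.1
sq 1062 0.1013 [555.4 136.8] [27.6 28.5] 16.3
```

Square is standing, top at 0.101. Last is the stem vial.

drive_tool(moves=[56,-26,-10,0,0,0,2.9,56,-26,-9,0,0,0,2.9,56,-27,-7,0,0,0,2.9,56,-27,-6,0,0,0,2.9,56,-27,-5,0,0,0,2.9,56,-27,-3,0,0,0,2.9,56,-27,-2,0,0,0,2.9,56,-27,0,0,0,0,2.9])

```text
t: 25.8
tool_pos: [0.5403, -0.0814, 0.3691]
orientation: [-2.335, -2.097, 0.004]
force: [0.1, 1.4, 1.2]
opening: 0.056
gripper_force: 0.0
```

drive_tool(moves=[56,-28,1,0,0,0,2.9,56,-27,2,0,0,0,2.9,56,-27,4,0,0,0,2.9,56,-27,5,0,0,0,2.8,56,0,0,0,0,0,0,56,0,0,0,0,0,0,56,0,0,0,0,0,0])

```text
t: 26.5
tool_pos: [0.5332, -0.1892, 0.3704]
orientation: [-2.531, -1.857, 0.001]
force: [0.9, -0.2, -0.0]
opening: 0.0558
gripper_force: 0.0
```

Run:
```python
from h import *
plan(.5332,-.1895,.062,-17.5,1)
tops({"stem":(.533,-.189,.106)})
```

```text
err mm [   0.    -0.3 -141.4] turn [-0.13 -0.04  0.03] t 26.5 force [ 0.9 -0.2 -0. ] open 0.05581920984113841
[ -0.4   0.4 141.4] [-0.13 -0.04  0.03]
stem 243 0.1072 [ 533.5 -189.8] [13.3 13.2] 75.5
```

drive_tool(moves=[56,0,0,30,0,0,0,56,0,0,42,0,0,0,56,0,0,38,0,0,0,56,0,0,22,0,0,0,56,0,0,10,0,0,0,56,0,0,0,0,0,0,56,0,0,0,0,0,0])

```text
t: 27.25
tool_pos: [0.5341, -0.1898, 0.2311]
orientation: [2.532, 1.857, 0.001]
force: [0.2, -0.5, 0.5]
opening: 0.0561
gripper_force: 0.0
```

drive_tool(moves=[12,0,0,0,0,0,0,12,0,0,0,0,0,0,12,0,0,0,0,0,0,12,0,0,0,0,0,0,12,0,0,0,0,0,0,12,0,0,0,0,0,0])

```text
t: 27.85
tool_pos: [0.5335, -0.1901, 0.2301]
orientation: [2.534, 1.857, 0.0]
force: [-0.3, -0.1, 3.3]
opening: 0.0258
gripper_force: 12.0
```

drive_tool(moves=[12,0,0,-5,0,0,0,12,0,0,-15,0,0,0,12,0,0,-30,0,0,0,12,0,0,-35,0,0,0,12,0,0,-30,0,0,0,12,0,0,-15,0,0,0,12,0,0,0,0,0,0,12,0,0,0,0,0,0])

```text
t: 28.65
tool_pos: [0.5332, -0.1899, 0.3589]
orientation: [-2.533, -1.857, 0.001]
force: [0.1, 0.5, -0.5]
opening: 0.026
gripper_force: 12.0
```

Run:
```python
from h import *
plan(.538,.1968,.19,17.2,14)
```

```text
err mm [  4.8 386.7  -1.9] turn [-4.000e-02 -1.000e-02 -3.473e+01] t 28.65 force [ 0.1  0.5 -0.5] open 0.025969828736697627
[26.4 -8.   0.1] [-0.   -0.   -2.48]
[26.8 -6.8  0.1] [-0.   -0.   -2.48]
[27.  -5.7  0.1] [-0.   -0.   -2.48]
[27.3 -4.5  0.1] [-0.   -0.   -2.48]
[27.4 -3.3  0.1] [-0.   -0.   -2.48]
[27.5 -2.1  0.1] [-0.   -0.   -2.48]
[27.6 -0.9  0.1] [-0.   -0.   -2.48]
[27.6  0.3  0.1] [-0.   -0.   -2.48]
[27.6  1.5  0.1] [-0.   -0.   -2.48]
[27.5  2.7  0.1] [-0.   -0.   -2.48]
[27.4  3.8  0.1] [-0.   -0.   -2.48]
[27.2  5.   0.1] [-0.   -0.   -2.48]
[26.9  6.2  0.1] [-0.   -0.   -2.48]
[26.6  7.4  0.1] [-0.   -0.   -2.48]
```

drive_tool(moves=[12,26,-8,-2,0,0,-2.5,12,27,-7,-2,0,0,-2.5,12,27,-6,0,0,0,-2.5,12,27,-5,0,0,0,-2.5,12,27,-3,0,0,0,-2.5,12,27,-2,0,0,0,-2.5,12,28,-1,0,0,0,-2.5,12,28,0,0,0,0,-2.5])

```text
t: 29.45
tool_pos: [0.534, 0.0316, 0.3609]
orientation: [-2.169, -2.268, 0.004]
force: [-0.6, 0.9, -0.4]
opening: 0.0256
gripper_force: 12.0
```

drive_tool(moves=[12,28,1,0,0,0,-2.5,12,28,3,0,0,0,-2.5,12,27,4,0,0,0,-2.5,12,27,5,0,0,0,-2.4,12,27,6,0,0,0,-2.4,12,27,7,0,0,0,-2.4,12,0,0,0,0,0,0,12,0,0,0,0,0,0])

```text
t: 30.25
tool_pos: [0.5352, 0.1972, 0.3614]
orientation: [-1.862, -2.527, 0.005]
force: [-0.4, 0.5, 1.0]
opening: 0.0255
gripper_force: 12.0
```

Run:
```python
from h import *
plan(.538,.1968,.0711,17.2,1)
c=tops({"plain":(.521,.2545,.086),"sq":(.5562,.1395,.1)}); cv2.imwrite("pics/w6.png",c["color"][:,:,::-1])
```

```text
err mm [   2.8   -0.4 -123.3] turn [-0.22  0.01  0.03] t 30.25 force [-0.4  0.5  1. ] open 0.02551401223654935
[ -1.2   3.1 123.2] [-0.22  0.01  0.03]
plain 820 0.0873 [520.  254.5] [25.1 25.1] 82.0
```

View pics/w6.png

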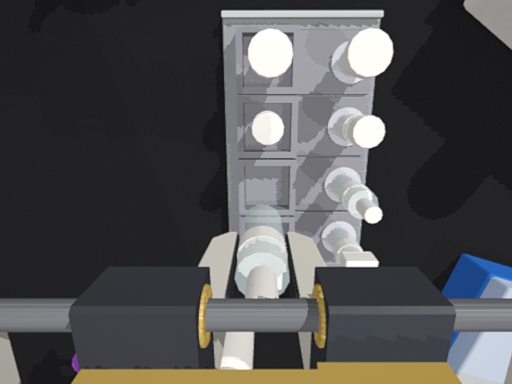

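The stem bay at (267,185), before the stem control (372,213), is empty. The wide (270,52) and plain (267,127) vials are standing. Lowering the stem vial.

drive_tool(moves=[12,-1,1,25,0,0,0,12,0,1,35,0,0,0,12,0,0,33,0,0,0,12,0,0,18,0,0,0,12,0,0,8,0,0,0,12,0,0,0,0,0,0,12,0,0,0,0,0,0])

```text
t: 31.0
tool_pos: [0.5386, 0.1962, 0.2458]
orientation: [1.865, 2.527, 0.001]
force: [0.5, 0.7, -0.2]
opening: 0.0257
gripper_force: 12.0
```

drive_tool(moves=[12,0,0,1,0,0,0,12,0,0,1,0,0,0,12,0,0,0,0,0,0])

```text
t: 31.3
tool_pos: [0.5383, 0.1967, 0.2434]
orientation: [1.864, 2.528, 0.001]
force: [0.1, -0.4, -0.6]
opening: 0.0256
gripper_force: 12.0
```

drive_tool(moves=[12,0,0,1,0,0,0,12,0,0,0,0,0,0])

```text
t: 31.5
tool_pos: [0.538, 0.1967, 0.2417]
orientation: [1.865, 2.528, 0.0]
force: [0.5, -0.2, -0.7]
opening: 0.0259
gripper_force: 12.0
```

drive_tool(moves=[12,0,0,1,0,0,0,12,0,0,1,0,0,0,12,0,0,1,0,0,0,12,0,0,0,0,0,0])

```text
t: 31.9
tool_pos: [0.5379, 0.1966, 0.2384]
orientation: [-1.865, -2.528, 0.001]
force: [0.6, -1.1, 0.1]
opening: 0.0256
gripper_force: 12.0
```

drive_tool(moves=[12,0,0,1,0,0,0,12,0,0,0,0,0,0])

```text
t: 32.1
tool_pos: [0.5381, 0.1966, 0.2381]
orientation: [1.865, 2.528, 0.0]
force: [-0.7, -0.4, 2.5]
opening: 0.0256
gripper_force: 12.0
```

Contact. Releasing, rising clear, then moving aside to look.

drive_tool(moves=[56,0,0,0,0,0,0,56,0,0,0,0,0,0,56,0,0,0,0,0,0,56,0,0,-15,0,0,0,56,0,0,-40,0,0,0,56,0,0,-50,0,0,0,56,0,0,-35,0,0,0,56,0,0,-10,0,0,0])

```text
t: 32.9
tool_pos: [0.539, 0.1969, 0.3949]
orientation: [1.861, 2.524, 0.012]
force: [0.8, 1.0, -0.1]
opening: 0.056
gripper_force: 0.0
```

drive_tool(moves=[56,-30,-10,0,0,0,0,56,-40,-10,0,0,0,0,56,-40,-10,0,0,0,0,56,-40,-10,0,0,0,0,56,-40,0,0,0,0,0,56,-20,0,0,0,0,0,56,0,0,0,0,0,0,56,0,0,0,0,0,0])

```text
t: 33.7
tool_pos: [0.5616, -0.016, 0.3875]
orientation: [-1.866, -2.526, 0.0]
force: [0.1, 0.2, 0.5]
opening: 0.0561
gripper_force: 0.0
```

Run:
```python
from h import *
c=robot.read_camera("scene"); i=c["color"][:,:,::-1]
cv2.imwrite("pics/end.png",cv2.resize(i[100:280,140:450],None,fx=2.5,fy=2.5))
P=pts(c)
c=robot.read_camera("top"); P=pts(c)
for k,(x,y,z) in {"wide":(.503,.3115,.072),"plain":(.52,.2545,.086),"stem":(.538,.197,.114),"sq":(.556,.139,.1),"bottle":(.5567,-.0053,.0965),"box":(.705,.003,.055)}.items():
    q=P[(c["depth"]>0)&(abs(P[...,2]-z)<.007)&(np.hypot(P[...,0]-x,P[...,1]-y)<.04)]
    if len(q)>9: r=cv2.minAreaRect((q[:,:2]*1000).astype(np.float32)); print(k,len(q),np.median(q[:,2]).round(3),np.round(r[0],1),np.round(r[1],1),r[2])
s=robot.read_state(); print(s["t"],s["force"],s["tool_pos"])
```

```text
wide 235 0.072 [504.6 310.9] [34.6 34.4] 2.4459128379821777
plain 117 0.087 [518.8 256. ] [23.2 23.5] 2.5693821907043457
33.8 [ 0.91121114  0.28833838 -0.42327835] [ 0.56156046 -0.01494872  0.38757998]
```

View pics/end.png

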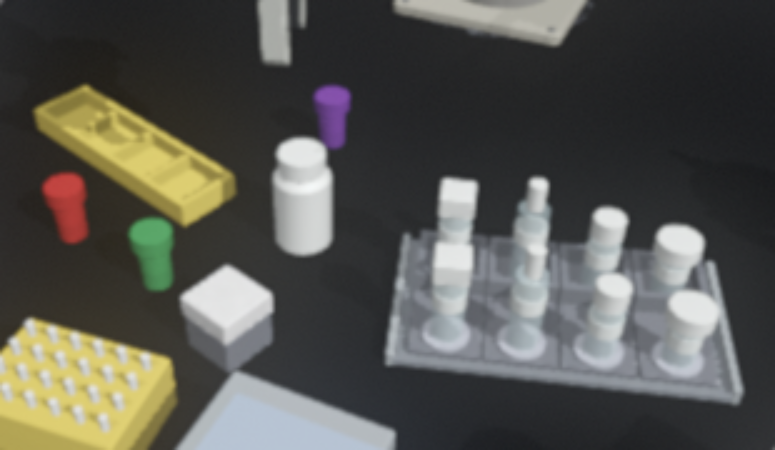

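The final view shows the rack empty and four upright pairs on the carrier: square (453,230), stem (535,240), plain (605,260), wide (683,290). Bottle and box are in place.

```bash
python3 -c "
from plant import robot
print(robot.close_job())"
```

```text
the job is handed in; nothing more can be done
None
```

All four vials stand upright on the floor of the compartments in front of their matching controls, the bottle and box look untouched in the final view, and the job was handed in at about 34 s.

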